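# Find the carton that rattles and hold it out

### The job

One of the three sealed cartons on the packing board was packed without padding and has a loose ball in it: lift and shake the cartons to find the one that rattles, and leave the other two standing upright on the board. Hold the rattling carton out over the middle of the hand-over mat on the far side, level and still, about 15 cm above it, and finish while still holding it there; never offer a wrong carton over the mat, and leave the other things on the table alone.

Things in the scene. Friction and masses are not known exactly. Their poses are not given: they have to be found in the camera images.
- carton_left_center (a point): Centre of the sealed brown cardboard carton that starts at the robot's left (+y) of the row. Closed box 140 mm long (its x), 56 mm wide (its y), 56 mm high (its z, up); the point is half-way up, 28 mm above its underside. The cartons look alike and weigh about the same, 0.4 to 0.6 kg. One, a different one each time, holds a loose 44 mm steel ball (0.35 kg).
- carton_middle_center (a point): Centre of the sealed brown cardboard carton that starts in the middle of the row. Closed box 140 mm long (its x), 56 mm wide (its y), 56 mm high (its z, up); the point is half-way up, 28 mm above its underside. The loose ball rolls freely up to 44 mm either way along the carton's x from its middle; the other two cartons hold a snug block of the same weight that stays put.
- carton_right_center (a point): Centre of the sealed brown cardboard carton that starts at the robot's right (-y) of the row. Closed box 140 mm long (its x), 56 mm wide (its y), 56 mm high (its z, up); the point is half-way up, 28 mm above its underside. Tilt the rattling carton end to end by 0.2 rad or more and its ball rolls to the low end and mostly stays there when level again: held by its middle it then weighs about 0.15 N m to that side.
- board: Fixed plywood packing board, 170 mm (x) by 460 mm (y), 12 mm thick; origin at the centre of its underside, on the table, its z up, so its top is at +12 mm. The three cartons stand on it side by side, each lengthwise along the board's x, about 110 mm apart along its y.
- mat_top (a point): Centre of the top of the fixed dark hand-over mat, 100 mm (x) by 200 mm (y), 2 mm thick, lying flat on the table beyond the board, on the side away from the robot.
- tape_roll: Bystander, not to be disturbed: a roll of brown packing tape, 76 mm across, 30 mm high, lying flat to the left of the mat.
- glue_bottle: Bystander, not to be disturbed: a white glue bottle, 40 mm across, 85 mm tall, standing to the right of the mat.
- short_tube: Bystander, not to be disturbed: a short cardboard tube, 44 mm across, 55 mm tall, standing on the left end of the board.
- wood_plug: Bystander, not to be disturbed: a round wooden plug, 32 mm across, 30 mm tall, standing on the right end of the board.
- tall_tube: Bystander, not to be disturbed: a cardboard tube, 60 mm across, 100 mm tall, standing to the left of the board.
- paint_brush: Bystander, not to be disturbed: a paint brush lying flat to the right of the board.
- paint_pot: Bystander, not to be disturbed: an open white pot, 70 mm across, 70 mm tall, on the table's left side.
Not all that is in view belongs to the job. Leave any green look-alike of the part that bears carton_middle_center alone.

How it is judged:
By the outcome, as a careful person would: the job done as asked, in the order asked, and still so for the second after the job is handed in, while the arm keeps its last pose, push and grip.
It also fails if it takes over 72 s, if anything falls off the work surface, if the arm or the gripper's body presses on something with over 40 N, if the wrist force passes 120 N, or if a joint passes its speed limit or range.

### The arm

A 6-joint arm with a two-finger parallel gripper is mounted at the origin on the work surface. World frame = base frame: x ahead of the robot, y to its left, z up, the work surface at z = 0. Lengths are in m, angles in rad, forces in N, time in s.
With the tool pointing down it reaches from about 0.275 to 0.875 m from the base axis. Payload 12.5 kg.
Tool frame: the origin (TCP) lies at the very end of the fingers, on their centre line; the grasp point (between the pads) lies 19 mm behind it; x points along the fingers, y is the direction in which the jaws open and shut, and the axes are right-handed (so a half turn about x gives the same grasp; the last joint's range is limited). The gripper opens to 85 mm and grips with 20 to 120 N. Pads are 22 mm wide; open, the fingers measure 114 mm over their backs; the gripper's body (76 mm by 85 mm) begins 54 mm behind the grasp point. The pads swing forward as they close: fully open they stand 13 mm farther back than shut.
Start: joints at [1.07, 0.351, 1.652, -0, 1.139, -0.085], TCP at [0.222, 0.503, 0.231] pointing down, gripper open.
Joint ranges: [-2.75, 2.75], [-0.79, 2.1], [0.01, 2.65], [-1.57, 4.71], [0.07, 3.14], [-2.87, 2.87]. Speed limits (rad/s): [2.22, 2.22, 2.79, 3.14, 3.14, 3.14].

### API

Orientations are given as a 3x3 rotation matrix whose columns are the frame's x, y, z axes.
In Python, from bench import manip gives the robot as it stands. Calls block until the motion is done:
- manip.move_ptp(position, orientation): joint-space move of the TCP to a pose.
- manip.move_l(position, attitude=None, max_speed=0.15): straight line of the TCP; attitude=None keeps the orientation; max_speed is the mean speed in m/s.
- manip.move_j(angles): joint-space move.
- manip.set_gripper(opening, effort=None): opening from 0.0 (shut) to 1.0 (fully open); effort is the grip in N (None keeps the last); returns when the fingers have stopped.
- manip.dwell(seconds).
- manip.inverse_kinematics(position, orientation): joint angles nearest the present ones, or None.
- manip.grab_frame(name): name is "scene" or "top" or "wrist"; returns (picture, depth): 400x640x3 uint8, red, green, blue; 400x640 float32, m along the optical axis (not along the pixel's ray), 0 where there is no reading.
- manip.get_calibration(name): a dict with "camera_matrix" (3x3 intrinsics, pixels), "R" (3x3) and "t" (3): a world point X has camera coordinates R X + t. Camera axes: x right, y down, z forward; pixel columns grow to the right and rows downward; lengths in m; the calibration is good to about 2 mm. A picture is of the moment at which its call begins: read the wrist's pose just before it. get_calibration takes no time and is no camera call; for the wrist camera it gives the pose at the moment of the call.
A pose or a line that the arm cannot do raises manip.Unreachable and nothing moves.
- manip.sign_off(): hands the job in, once; it reports no verdict.
Trained networks look in the newest picture that a camera, given by its name, has taken for a name from the list of things; names that differ only in an ending like _2 or _b are one class to them, and where a whole thing is asked for, a point or a joint stands for the part that bears it (a point fixed in the world has none). Each returns a list of dicts, best first, with "confidence" (0 to 1); they miss things now and then, are a little off and sometimes report something else, mostly with a low value. They report only what shows in the picture. A call takes as long as a camera call. They do not tell look-alikes from the thing itself.
- manip.look_for(camera, name): "at" ([x, y, z] in m, in world coordinates, good to about 4 mm: the middle of the surface that is visible of it).
Readings, each from a call of its own:
- manip.current_time(): time.
- manip.current_qpos(): joint angles.
- manip.current_joint_vel(): joint speeds.
- manip.current_joint_torque(): joint torques, N m.
- manip.current_ee_pos(): TCP position.
- manip.current_tcp_rot(): TCP orientation.
- manip.current_force(): force on the tool from outside, world axes, zero at the start.
- manip.current_ft_torque(): the same for the moment, N m.
- manip.current_grip_width(): opening from 0.0 (shut) to 1.0 (fully open).
Only numpy, scipy, OpenCV 4.12 (cv2) and the standard library are available. Lean on these libraries where they do the work, as an engineer would, in place of code of your own. Each camera call takes 0.05 s, during which the arm holds its last target. There are 200 camera calls.

## Working session

There is one attempt and no reset: what is moved stays moved. The work goes in short steps, each a Python script; the robot and the scene stay as the last script left them, time stands still between calls to the robot, and variables do not carry over. Pictures are saved under pics/ and viewed, about 8 in all and at most 12, crops included, and the job is handed in when it is done.

```bash
ls; mkdir -p pics
python3 - <<'E'
from bench import manip as m
import cv2,numpy as np
for c in ("top","scene"):
    p,d=m.grab_frame(c); cv2.imwrite(f"pics/{c}0.png",p[:,:,::-1]); np.save(f"{c}0.npy",d)
    k=m.get_calibration(c); print(c,k)
    for n in ["carton_left_center","carton_middle_center","carton_right_center","board","mat_top","tape_roll","glue_bottle","short_tube","wood_plug","tall_tube","paint_brush","paint_pot"]:
        if c=="scene" and n not in("carton_middle_center","mat_top","board"): continue
        print(n,[(np.round(r["at"],3).tolist(),round(r["confidence"],2)) for r in m.look_for(c,n)])
print(m.current_time(), m.current_force(), m.current_tcp_rot())
E
```

```text
pics
top {'camera_matrix': array([[481.7253275 ,   0.        , 326.18654519],
       [  0.        , 481.7253275 , 196.5991535 ],
       [  0.        ,   0.        ,   1.        ]]), 'R': array([[-0.01537332, -0.99979998, -0.01279264],
       [-0.993073  ,  0.01675794, -0.11629788],
       [ 0.116489  ,  0.01091615, -0.99313199]]), 't': array([0.04454144, 0.51080473, 1.30459368])}
carton_left_center [([0.512, 0.183, 0.064], 0.97)]
carton_middle_center [([0.345, -0.25, 0.054], 0.96), ([0.499, 0.083, 0.067], 0.93), ([0.265, 0.22, 0.057], 0.82)]
carton_right_center [([0.447, 0.402, 0.064], 0.62), ([0.501, -0.033, 0.07], 0.55)]
board [([0.493, 0.049, 0.01], 0.95), ([0.5, -0.032, 0.067], 0.45), ([0.7, 0.095, -0.001], 0.3)]
mat_top [([0.704, 0.1, -0.001], 0.67), ([0.612, 0.503, 0.039], 0.26)]
tape_roll [([0.723, 0.286, 0.03], 0.87)]
glue_bottle [([0.675, -0.087, 0.059], 0.65)]
short_tube [([0.54, 0.28, 0.046], 0.68), ([0.513, 0.183, 0.065], 0.49), ([0.699, 0.097, -0.001], 0.27)]
wood_plug []
tall_tube [([0.448, 0.402, 0.066], 0.94), ([0.501, 0.083, 0.068], 0.52)]
paint_brush [([0.514, -0.40
[... 198 characters left out ...]
413, 188.71070566],
       [  0.        ,   0.        ,   1.        ]]), 'R': array([[ 0.83102568,  0.5558414 ,  0.0208964 ],
       [ 0.38357135, -0.54545274, -0.74522099],
       [-0.40282668,  0.62731304, -0.66649007]]), 't': array([-0.45056622, -0.12142894,  1.58959355])}
carton_middle_center [([0.509, 0.065, 0.065], 0.88), ([0.355, -0.262, 0.057], 0.81), ([0.284, 0.188, 0.056], 0.55)]
board [([0.528, -0.072, 0.014], 0.93), ([0.481, -0.128, 0.041], 0.34)]
mat_top [([0.706, 0.094, 0.004], 0.84)]
0.85 [ 0.22763708 -0.29735245 -0.16962246] [[ 3.74307885e-05  4.03875112e-01  9.14814130e-01]
 [ 6.48456524e-05  9.14814128e-01 -4.03875113e-01]
 [-9.99999997e-01  7.44390831e-05  8.05266905e-06]]
```

Run:
```python
from bench import manip as m
import cv2,numpy as np
d=np.load("top0.npy"); k=m.get_calibration("top"); K=k["camera_matrix"]
v,u=np.mgrid[:400,:640]
P=np.stack([(u-K[0,2])/K[0,0]*d,(v-K[1,2])/K[1,1]*d,d],-1)
W=(P-k["t"])@k["R"]
z=W[...,2]
for n,(x,y) in dict(L=(.512,.183),M=(.5,.083),R=(.5,-.032)).items():
    s=(d>0)&(z>.058)&(z<.078)&(abs(W[...,0]-x)<.1)&(abs(W[...,1]-y)<.055)
    nc,lab,st,_=cv2.connectedComponentsWithStats(s.astype(np.uint8))
    s=lab==1+np.argmax(st[1:,4])
    r=cv2.minAreaRect(W[s][:,:2].astype(np.float32)*1000); print(n,np.round(W[s].mean(0),4),r,s.sum())
s=(d>0)&(z<.03)&(z>.006)&(abs(W[...,0]-.49)<.13)&(abs(W[...,1]-.06)<.27)
print("board",cv2.minAreaRect(W[s][:,:2].astype(np.float32)*1000))
```

```text
L [0.5122 0.1861 0.0692] ((513.2872314453125, 186.60137939453125), (56.79935836791992, 140.71990966796875), 86.58587646484375) 1100
M [0.4986 0.0814 0.0692] ((499.35858154296875, 81.25931549072266), (56.096771240234375, 141.47970581054688), 86.49148559570312) 1087
R [ 0.5011 -0.0316  0.069 ] ((501.8144836425781, -31.789329528808594), (56.206298828125, 140.63040161132812), 86.58393859863281) 1085
board ((488.98675537109375, 59.12095642089844), (538.4545288085938, 256.14385986328125), 89.61978149414062)
```

View pics/top0.png

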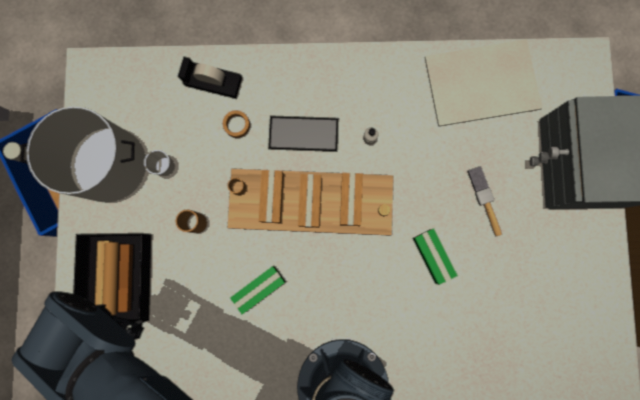

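Top view: three cartons stand at about px (271,195), (310,198) and (350,198) on the board, with the mat at (303,133). The green look-alikes at (258,289) and (435,256) are off the board. Carton yaw is about -3.5°. I'll test the left carton first.

```bash
cat > h.py <<'E'
from bench import manip as m
import numpy as np
from scipy.spatial.transform import Rotation as Ro
A=np.radians(-3.45); ax=np.array([-np.sin(A),np.cos(A),0])   # carton y
R0=np.column_stack([[0,0,-1],ax,np.cross([0,0,-1],ax)])
C=dict(L=(.5128,.1864),M=(.499,.0813),R=(.5014,-.0317))
ZG=.020
def pose(x,y,z,th=0):   # z = TCP height when level; tilt about grasp point
    R=Ro.from_rotvec(ax*th).as_matrix()@R0
    return np.array([x,y,z+.022])+.022*R[:,0], R
def meas(n=5):
    t=[];f=[]
    for _ in range(n): t.append(m.current_ft_torque()); f.append(m.current_force()); m.dwell(.05)
    t=np.mean(t,0); return np.round([t@ax, np.mean(f,0)[2]],3)
def tilt(c,th,z=.15):
    m.move_ptp(*pose(*C[c],z,th))
def pick(c):
    x,y=C[c]
    m.move_ptp(*pose(x,y,.16)); m.set_gripper(1.0,80)
    m.move_l(pose(x,y,ZG)[0],max_speed=.12)
    m.set_gripper(0.0,80); print("grip",m.current_grip_width(),m.current_time())
    m.move_l(pose(x,y,.15)[0],max_speed=.12)
def test(c):
    m.dwell(.3); print("level0",meas(),m.current_time())
    for th in(.35,-.35):
        tilt(c,th); m.dwell(.5); tilt(c,0); m.dwell(.4); print("after",th,meas(),m.current_time())
def put(c):
    x,y=C[c]
    m.move_l(pose(x,y,.04)[0],max_speed=.12); m.move_l(pose(x,y,ZG+.001)[0],max_speed=.03)
    m.set_gripper(1.0); m.move_l(pose(x,y,.16)[0],max_speed=.12); print("put",m.current_time())
def snap(cam,name,crop=None):
    import cv2
    p,d=m.grab_frame(cam); p=p[:,:,::-1]
    if crop: a,b,e,g=crop; p=cv2.resize(p[a:b,e:g],None,fx=3,fy=3)
    cv2.imwrite(f"pics/{name}.png",p); return d
E
python3 - <<'E'
from h import *
pick("L"); test("L"); snap("scene","L1")
E
```

```text
grip 0.6468800412935335 4.3667
level0 [ 0.025 -5.057] 6.15
after 0.35 [-0.016 -5.462] 8.2333
after -0.35 [ 0.01  -5.817] 10.35
```

Run:
```python
from h import *
put("L"); pick("M"); test("M"); snap("scene","M1")
```

```text
put 13.975
grip 0.64631928521408 16.3917
level0 [-5.000e-03 -5.272e+00] 18.175
after 0.35 [ 0.133 -4.75 ] 20.2583
after -0.35 [-0.153 -4.887] 22.4083
```

View pics/L1.png

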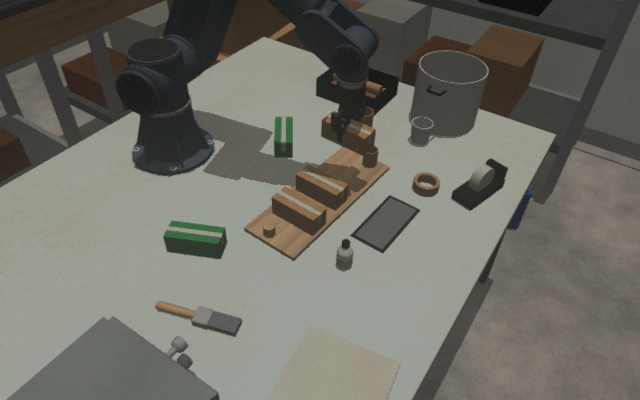

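L1 shows the left carton held level at px (348,133), with the others undisturbed. The middle carton rattles: the moment flips from +0.133 to -0.153 N m, against 0.026 N m of change for the left one. Next I'll locate the mat precisely and go there.

```bash
cat > loc.py <<'E'
from h import *
import cv2
k=m.get_calibration("top"); K=k["camera_matrix"]
v,u=np.mgrid[:400,:640]
def cloud(d):
    P=np.stack([(u-K[0,2])/K[0,0]*d,(v-K[1,2])/K[1,1]*d,d],-1); return (P-k["t"])@k["R"]
E
python3 - <<'E'
from loc import *
p=cv2.imread("pics/top0.png"); W=cloud(np.load("top0.npy"))
s=(p.max(2)<150)&(abs(W[...,0]-.7)<.08)&(abs(W[...,1]-.098)<.13)&(W[...,2]<.02)
n,lab,st,_=cv2.connectedComponentsWithStats(s.astype(np.uint8)); s=lab==1+np.argmax(st[1:,4])
r=cv2.minAreaRect(W[s][:,:2].astype(np.float32)*1000); print(r,W[s].mean(0))
c=W[s].mean(0)[:2]
c=(np.array(r[0])/1000+c)/2
if np.hypot(*(c-[.703,.098]))<.008:
    TZ=.145
    m.move_l(pose(*C["M"],.18)[0],max_speed=.1)
    m.move_l(pose(*c,.18)[0],max_speed=.1)
    m.move_l(pose(*c,TZ)[0],max_speed=.05)
    m.dwell(.5); print(m.current_ee_pos(),meas(),m.current_grip_width(),m.current_time())
    d=snap("top","fin_top"); W=cloud(d); np.save("fin.npy",d)
    p,_=m.grab_frame("scene"); cv2.imwrite("pics/fin_scene.png",cv2.resize(p[60:300,200:480,::-1],None,fx=2.5,fy=2.5))
    for n in("carton_middle_center","carton_left_center","carton_right_center"): print(n,[(np.round(q["at"],3).tolist(),round(q["confidence"],2)) for q in m.look_for("top",n)])
    for n,(x,y) in {**C,"mat":c}.items():
        z0=.199 if n=="mat" else .069
        s=(abs(W[...,2]-z0)<.025)&(abs(W[...,0]-x)<.1)&(abs(W[...,1]-y)<.045)&(d>0)
        if s.sum()<50: print(n,"none");continue
        Q=W[s]; r=cv2.minAreaRect(Q[:,:2].astype(np.float32)*1000)
        cf=np.linalg.lstsq(np.c_[Q[:,:2]-[x,y],np.ones(len(Q))],Q[:,2],rcond=None)[0]
        print(n,s.sum(),Q.mean(0),r,"slopes,z",cf)
E
```

```text
((700.0208129882812, 100.60873413085938), (205.0115509033203, 103.76751708984375), 86.7576904296875) [0.69920042 0.10009072 0.00333914]
[0.69962427 0.10036373 0.1450516 ] [-0.142 -4.749] 0.6465161940036664 26.675
carton_middle_center [([0.343, -0.25, 0.055], 0.62), ([0.7, 0.016, -0.003], 0.34)]
carton_left_center []
carton_right_center [([0.503, -0.032, 0.068], 0.91)]
L none
M none
R 1094 [ 0.50059223 -0.03149194  0.06884026] ((501.42547607421875, -31.75360107421875), (56.18998718261719, 140.86839294433594), 86.63121795654297) slopes,z [ 0.00848099 -0.00010413  0.06884713]
mat none
```

Run:
```python
from h import *
snap("wrist","fin_wrist")
```

```text
(no output)
```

View pics/fin_scene.png

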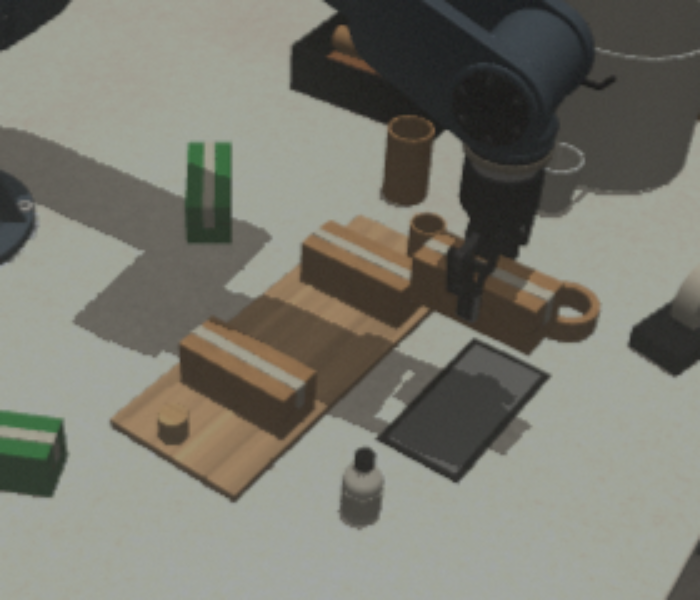

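View pics/fin_wrist.png

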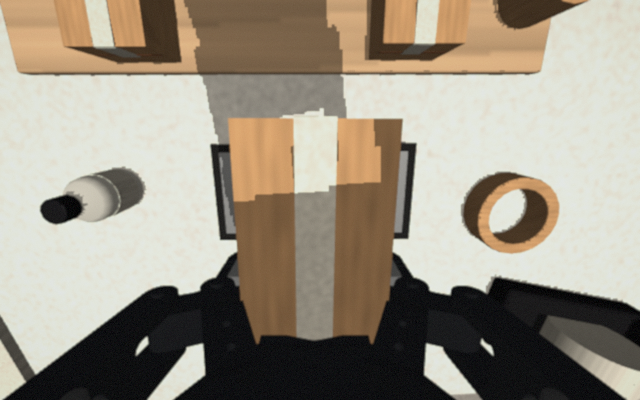

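Scene crop: the held carton is over the mat at about px (485,290). The left and right cartons stand on the board and the bystanders are untouched. The wrist view shows the carton centred on the mat between the fingers. I'll measure its tilt from wrist depth.

Run:
```python
from h import *
import cv2
v,u=np.mgrid[:400,:640]
for cam in("wrist","scene"):
    k=m.get_calibration(cam);K=k["camera_matrix"];p,d=m.grab_frame(cam)
    W=(np.stack([(u-K[0,2])/K[0,0]*d,(v-K[1,2])/K[1,1]*d,d],-1)-k["t"])@k["R"]
    hsv=cv2.cvtColor(p,cv2.COLOR_RGB2HSV)
    g=W-[.7,.1004,0]
    a=g[...,0]*np.cos(A)+g[...,1]*np.sin(A); b=-g[...,0]*np.sin(A)+g[...,1]*np.cos(A)
    s=(d>0)&(abs(b)<.026)&(abs(a)<.085)&(W[...,2]>.13)&(W[...,2]<.225)&((abs(a)>.02))
    # top surface: robust line fit of z over (a,b)
    X=np.c_[a[s],b[s],np.ones(s.sum())];z=W[...,2][s];w=z>.165
    for _ in range(8):
        cf=np.linalg.lstsq(X[w],z[w],rcond=None)[0]; w=abs(z-X@cf)<.004
    aa=X[w,0]; print(cam,w.sum(),"slope a,b,z",cf,"a range",np.percentile(aa,[1,99]))
# L carton in scene
    if cam=="scene":
      for n in "LR":
        x,y=C[n]; s=(abs(W[...,0]-x)<.09)&(abs(W[...,1]-y)<.04)&(abs(W[...,2]-.069)<.008)
        Q=W[s];print(n,s.sum(),Q.mean(0),np.linalg.lstsq(np.c_[Q[:,:2]-[x,y],np.ones(len(Q))],Q[:,2],rcond=None)[0])
print(m.current_time(),m.current_joint_vel().round(4))
```

```text
wrist 21875 slope a,b,z [ 0.01860385 -0.00133491  0.19297617] a range [-0.06964066 -0.02059594]
scene 442 slope a,b,z [0.01699934 0.00798328 0.19393262] a range [-0.07117937  0.06914722]
L 659 [0.51113379 0.18287371 0.06914792] [0.00064499 0.04033294 0.06929122]
R 918 [ 0.50541717 -0.0338752   0.06936821] [-0.0035535   0.03057957  0.069449  ]
27.075 [ 0.0001  0.0017 -0.0001  0.0001 -0.0013  0.0012]
```

Run:
```python
from h import *
m.dwell(.5); print(m.current_ee_pos(),meas(),m.current_joint_vel().round(4)); m.sign_off()
```

```text
[0.69958456 0.10036384 0.14499005] [-0.148 -4.684] [-0.0004 -0.0006  0.0004  0.001  -0.0007  0.0005]
the job is handed in; nothing more can be done
```

The middle carton is the one that rattles. I signed off at about 28 s of robot time with the arm holding it over the middle of the hand-over mat.

**Finding it:** I lifted the left and middle cartons and tilted each 0.35 rad both ways.
- **Left:** its moment changed by only 0.026 N m, so I set it back on the board.
- **Middle:** its moment flipped from +0.133 to -0.153 N m, which matches a ball rolling end to end.
- **Right:** I didn't lift it, because the middle result was clear. It stayed upright in place.

**Last checks:**
- **Position:** the carton is centred over the mat to within a few mm. Its underside is about 13.6 cm above the mat and its middle about 16.4 cm, since "about 15 cm" didn't say which was meant.
- **Level and still:** the end-to-end tilt is about 0.017–0.019 rad (1°) from the wrist and scene cameras. The arm was still and the grip steady.
- **Other cartons:** the scene camera showed the left and right cartons standing on the board with their tops at the right height, and the bystanders looked untouched. The arm blocked the top camera's view of the left and held cartons, so I checked those two with the scene camera, plus the wrist camera for the held one. The scene depth fit gave a sideways slope of 0.03–0.04 rad on both standing cartons. I put that down to the fit, because the top camera gave about 0.0001 rad for the untouched right one.

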